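Fit the stop collar on the spindle flat and hold it down

TASK

Pinch the upright spindle of the winder stand so that one finger lies on its ground flat, and turn it until the flat faces the stand's pointer. Then fit the stop collar over the spindle with its set screw on the flat side (screw out over the pointer), press it fully down against the sprung cup and finish still holding it down there between the fingers, ready for the screw to be tightened. Leave the thread spool and the screwdriver where they are.

Things in the scene. Friction and masses are not known exactly. Their poses are not given: they have to be found in the camera images.
- stand_pointer (a point): Tip of the raised pointer rib (4 mm wide, top 48.5 mm above the bench) on the rim of the fixed grey bearing stand (base 110 x 90 x 10 mm, housing 60 mm across, its top at 45 mm). The tip lies 30.5 mm from the spindle axis; the frame's -x points outward from that axis along the pointer, z up.
- spindle_top (a point): Centre of the top of the upright steel spindle, 105 mm above the bench, 41 mm above the sprung cup. 22 mm round with one ground flat 7.5 mm from the axis, 16 mm wide, along all its exposed length: 18.5 mm across the flat, 22 mm elsewhere; top 3 mm taper in. The frame turns with the spindle: -x points squarely out of the flat, z up.
- spindle (a joint): Turn of the spindle in rad about its vertical axis: 0 = flat faces the pointer exactly, growing anticlockwise seen from above. Light friction (about 0.03 N m), stays where left, free from -3 to 3. A firm pinch of flat finger pads within about 0.5 rad of the flat turns it square to the pads.
- thrust_cup (a joint): Sprung steel cup (34 mm disc) round the spindle below, on which the collar lands: travel in m, 0 = up (its top 64 mm above the bench), 0.006 = fully down on its stop (58 mm). It needs 4 N to start and 8 N at the stop, more than the collar's weight, and comes back up when let go.
- collar_center (a point): Centre (half-way up, on the axis) of the loose steel stop collar: ring 44 mm outside, 25 mm bore, 30 mm tall, 0.16 kg, lying flat. Frame's -x: outward along the set screw; z up. The screw sits half-way up; inside, its 8 mm tip reaches to 8.7 mm from the axis, so the collar passes the spindle only with the tip over the flat (within about 0.25 rad). Grip it across the sides beside the screw.
- collar_screw (a point): Outer end of the set screw's head (13 mm thick), which stands out of the collar's side to 33.5 mm from the collar's axis, half-way up. Frame as the collar.
- thread_spool: Thread spool, 53 mm across, 72 mm tall, standing; origin under its centre. Bystander.
- screwdriver: Screwdriver, 196 mm long, 24 mm thick, lying near the robot; origin under its middle. Bystander.
Mind the look-alikes: they are no part of the job. What is shaped like the part that bears collar_center but orange is not meant.

How it is judged:
By the outcome, as a careful person would: the job done as asked, in the order asked, and still so for the second after the job is handed in, while the arm keeps its last pose, push and grip.
It also fails if it takes over 51 s, if anything falls off the work surface, if the arm or the gripper's body presses on something with over 40 N, if the wrist force passes 120 N, or if a joint passes its speed limit or range.

ROBOT

A 7-joint arm with a two-finger parallel gripper is mounted at the origin on the work surface; the furniture and walls round the work are solid. World frame = base frame: x ahead of the robot, y to its left, z up, the work surface at z = 0. Lengths are in m, angles in rad, forces in N, time in s.
With the tool pointing down it reaches from about 0.35 to 0.775 m from the base axis. Payload 3.1 kg.
Tool frame: the origin (TCP) lies on the centre line of the jaws, within the pads' length; the fingertips stand 11 mm ahead of it and the grasp point (between the pads) lies 8 mm behind it; z points along the fingers, y is the direction in which the jaws open and shut (so a half turn about z gives the same grasp; the last joint's range is limited). The gripper opens to 85 mm and grips with 20 to 120 N. Pads are 22 mm wide; open, the fingers measure 114 mm over their backs; the gripper's body (76 mm by 85 mm) begins 54 mm behind the grasp point. The pads swing forward as they close: fully open they stand 13 mm farther back than shut.
Start: joints at [1.094, 0.311, 0.014, 1.512, -0.004, 1.319, -0.027], TCP at [0.232, -0.499, 0.242] pointing down, gripper open.
Joint ranges: [-2.7, 2.7], [-0.3, 1.91], [-1.27, 1.3], [0.12, 2.57], [-1.44, 4.58], [0.2, 2.03], [-3.05, 3.05]. Speed limits (rad/s): [2.79, 2.79, 3.14, 3.14, 3.14, 3.14, 3.14].

INTERFACE

Orientations are given as a 3x3 rotation matrix whose columns are the frame's x, y, z axes.
In Python, from rig import robot gives the robot as it stands. The module is installed in compiled form; this text tells all that it offers.
- The arm moves only by the tool send_rows, never from a script. Its arguments are lists of equal length, an entry for each row: "translation": the shift along the tool's x, y, z in m, a list of three; "spin": the turn about the tool's z in degrees; "hand": the finger opening in m, from 0 to 0.0854. A call has 1 to 12 rows; each row shifts and turns the pose as measured when the row begins, along the tool's axes as they then stand; what a row does not reach is not made up. A row lasts 1/12 s, in which the tool goes at most 41.7 mm and 7.16 degrees, less where a joint would pass 70% of its speed; a pose out of reach is approached as far as the arm can. A call with a gripper value outside its range is refused whole. The fingers move at their own pace and stop on an object; the grip force is fixed at half the most. Time passes only in rows, so rows that do not move let the fingers close. It gives the time, the measured TCP pose, the force and the opening at its end, in the units of the state.
- robot.get_state(): the state, without advancing time (a new reading comes with each control period).
- robot.grab_frame(name): name is "side" or "top"; returns a dict with "pixels" (480x640x3 uint8, red, green, blue), "z_map" (480x640 float32, m along the optical axis (not along the pixel's ray), 0 where there is no reading), "K" (3x3 intrinsics, pixels), "R" (3x3) and "t" (3): a world point X has camera coordinates R X + t. Camera axes: x right, y down, z forward; pixel columns grow to the right and rows downward; lengths in m; the calibration is good to about 2 mm. A picture is of the moment at which its call begins.
- robot.sign_off(): hands the job in, once; it reports no verdict.
Trained networks look in the newest picture that a camera, given by its name, has taken for a name from the list of things; names that differ only in an ending like _2 or _b are one class to them, and where a whole thing is asked for, a point or a joint stands for the part that bears it (a point fixed in the world has none). Each returns a list of dicts, best first, with "p" (0 to 1); they miss things now and then, are a little off and sometimes report something else, mostly with a low value. They report only what shows in the picture. A call takes as long as a camera call. They do not tell look-alikes from the thing itself.
- robot.boxes_of(camera, thing): "centre" ([column, row] in pixels, amid what is visible of it).
The state is a dict: "time_s": time; "qpos": joint angles; "qvel": joint speeds; "joint_efforts": joint torques, N m; "tcp_pos": TCP position; "tcp_rot": TCP orientation; "ft_force": force on the tool from outside, world axes, zero at the start; "moment": the same for the moment, N m; "opening": finger opening in m.
Only numpy, scipy, OpenCV 4.12 (cv2) and the standard library are available. Lean on these libraries where they do the work, as an engineer would, in place of code of your own. Each camera call takes 0.05 s, during which the arm holds its last target. There are 200 camera calls.

## Working session

There is one attempt and no reset: what is moved stays moved. The work goes in short steps, Python scripts to look and compute and a tool call to move; the robot and the scene stay as the last step left them, time stands still between calls to the robot, and variables do not carry over. Pictures are saved under pics/ and viewed, about 8 in all and at most 12, crops included, and the job is handed in when it is done.

Besides the shell and the picture viewer there is one more tool, called after ">>>" as name(argument=value, ...) on one line, values as JSON. send_rows: Moves the arm, as the interface text tells. Its arguments: {"type":"object","properties":{"translation":{"type":"array"},"spin":{"type":"array"},"hand":{"type":"array"}},"required":["translation","spin","hand"]}

```bash
mkdir -p pics; cat > h.py <<'E'
import numpy as np, cv2
from rig import robot
np.set_printoptions(precision=4,suppress=True)
def world(f):
    z=f["z_map"];v,u=np.mgrid[0:480,0:640];K=f["K"]
    c=np.stack([(u-K[0,2])/K[0,0]*z,(v-K[1,2])/K[1,1]*z,z],-1)
    return (c-f["t"])@f["R"]
def save(f,n,crop=None,s=1):
    p=f["pixels"][:,:,::-1]
    if crop: a,b,c,d=crop;p=p[b:d,a:c]
    cv2.imwrite("pics/"+n,cv2.resize(p,None,fx=s,fy=s,interpolation=cv2.INTER_CUBIC))
E
python3 - <<'E'
from h import *
for c in("top","side"):
    f=robot.grab_frame(c);save(f,c+"1.png");W=world(f)
    print(c,f["K"][0,0],-f["R"].T@f["t"])
    for n in("stand_pointer","spindle_top","collar_center","collar_screw","thread_spool","screwdriver"):
        for d in robot.boxes_of(c,n)[:3]:
            u,v=d["centre"];print(n,round(d["p"],2),np.round([u,v]),W[int(v),int(u)])
s=robot.get_state();print(s["time_s"],s["tcp_pos"],s["tcp_rot"],s["opening"],s["ft_force"])
E
```

```text
top 559.6412599269764 [ 0.3856 -0.317   0.9141]
stand_pointer 0.77 [228. 224.] [ 0.5283 -0.1935  0.0762]
spindle_top 0.5 [223. 219.] [ 0.5294 -0.1885  0.1035]
collar_center 0.77 [399. 178.] [ 0.6258 -0.4636  0.0022]
collar_center 0.71 [368. 242.] [ 0.5147 -0.4141  0.0017]
collar_center 0.59 [351. 292.] [ 0.4338 -0.3858 -0.0028]
collar_screw 0.76 [349. 291.] [ 0.4338 -0.3841 -0.0028]
collar_screw 0.68 [362. 245.] [ 0.5058 -0.4001  0.029 ]
collar_screw 0.56 [398. 180.] [ 0.6139 -0.4594  0.0285]
thread_spool 0.93 [343. 147.] [ 0.6535 -0.3665  0.0716]
screwdriver 0.83 [265. 358.] [ 0.3254 -0.251   0.0237]
side 434.79030141335215 [ 0.4405 -0.9915  0.6154]
stand_pointer 0.57 [320. 240.] [ 0.5219 -0.2168  0.042 ]
spindle_top 0.76 [322. 214.] [ 0.5279 -0.1981  0.0983]
collar_center 0.98 [327. 311.] [ 0.5156 -0.4259  0.0294]
collar_center 0.65 [388. 326.] [ 0.618  -0.4746  0.0308]
collar_center 0.64 [279. 304.] [ 0.4274 -0.3955  0.0287]
collar_screw 0.83 [279. 303.] [ 0.4251 -0.3711  0.0077]
collar_screw 0.81 [388. 329.] [ 0.6185 -0.4808  0.0297]
collar_screw 0.61 [328. 312.] [ 0.5156 -0.4259  0.0294]
thread_spool 0.64 [393. 281.] [ 0.6464 -0.3825  0.0565]
screwdriver 0.61 [225. 266.] [ 0.3158 -0.2616  0.0178]
0.7 [ 0.2317 -0.4988  0.2423] [[ 0.9069  0.4213  0.    ]
 [ 0.4213 -0.9069 -0.    ]
 [ 0.      0.     -1.    ]] 0.08566522573942355 [-0.2839 -0.5996 -0.1816]
```

View pics/top1.png

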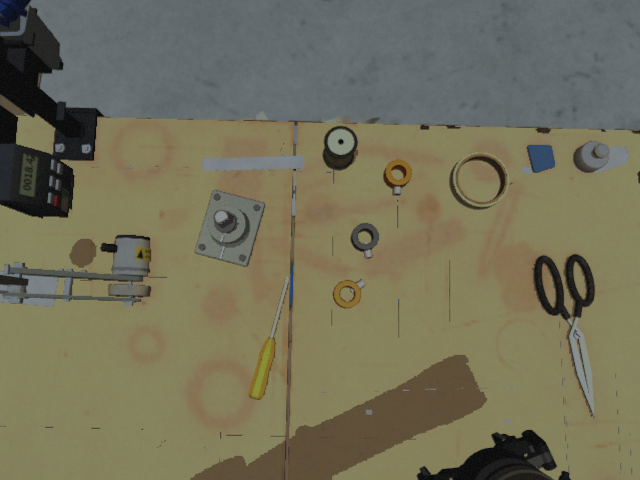

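View pics/side1.png

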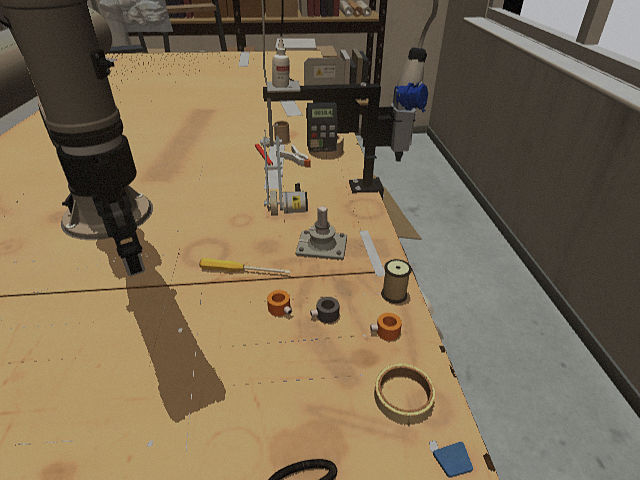

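The top view has three ring candidates: orange at (398,173), dark grey at (365,237) and orange at (347,293). The collar is steel and orange is excluded, so the grey one at (365,237) is meant. The spindle top is at about (221,216). I'll confirm both in an enlarged crop and measure them.

```bash
python3 - <<'E'
from h import *
from scipy.optimize import least_squares
f=robot.grab_frame("top");W=world(f);P=f["pixels"]
a=cv2.resize(P[185:270,190:270,::-1],(400,425),interpolation=cv2.INTER_CUBIC)
b=cv2.resize(P[205:290,325:405,::-1],(400,425),interpolation=cv2.INTER_CUBIC)
cv2.imwrite("pics/crop.png",np.hstack([a,b]))
def circ(p,r):
    s=least_squares(lambda c:np.hypot(p[:,0]-c[0],p[:,1]-c[1])-r,p[:,:2].mean(0),loss="soft_l1",f_scale=.002);return s.x
for c in("top","side"):
    f=robot.grab_frame(c);W=world(f)
    # collar top plane
    m=(abs(W[...,0]-.52)<.05)&(abs(W[...,1]+.416)<.045)&(W[...,2]>.022)&(W[...,2]<.036)
    p=W[m];print(c,"collar n",len(p),p[:,2].mean(),circ(p,(22+12.5)/2000),(p[:,:2].min(0)+p[:,:2].max(0))/2,np.ptp(p[:,:2],axis=0))
    m=(abs(W[...,0]-.52)<.06)&(abs(W[...,1]+.416)<.06)&(W[...,2]>.009)&(W[...,2]<.022)
    print(" mid pts",np.round(W[m][::4],3).tolist()[:40])
    for lo,hi in((.097,.112),(.057,.07),(.0465,.0515),(.041,.0465)):
        m=(abs(W[...,0]-.52)<.06)&(abs(W[...,1]+.195)<.06)&(W[...,2]>lo)&(W[...,2]<hi)
        p=W[m];print(" ",lo,len(p),p.mean(0),(p[:,:2].min(0)+p[:,:2].max(0))/2,np.ptp(p[:,:2],axis=0))
E
```

```text
top collar n 414 0.02865432346894823 [ 0.52   -0.4059] [ 0.518 -0.406] [0.048  0.0433]
 mid pts [[0.533, -0.405, 0.022], [0.532, -0.403, 0.015], [0.533, -0.409, 0.014], [0.531, -0.413, 0.012], [0.528, -0.416, 0.011], [0.523, -0.385, 0.02], [0.52, -0.385, 0.019], [0.515, -0.385, 0.016], [0.512, -0.387, 0.016], [0.511, -0.406, 0.018], [0.51, -0.387, 0.011], [0.506, -0.39, 0.015], [0.504, -0.42, 0.021], [0.501, -0.397, 0.012], [0.499, -0.401, 0.017], [0.499, -0.408, 0.017], [0.499, -0.416, 0.019], [0.497, -0.408, 0.02], [0.497, -0.414, 0.021], [0.496, -0.409, 0.018], [0.497, -0.418, 0.015], [0.494, -0.411, 0.022], [0.493, -0.406, 0.016], [0.493, -0.412, 0.02], [0.491, -0.406, 0.015], [0.491, -0.412, 0.022], [0.49, -0.407, 0.014], [0.489, -0.412, 0.02], [0.49, -0.419, 0.02], [0.488, -0.413, 0.018]]
  0.097 162 [ 0.5328 -0.1859  0.1033] [ 0.5328 -0.1866] [0.0206 0.0206]
  0.057 183 [ 0.5277 -0.1899  0.0634] [ 0.5321 -0.1861] [0.0316 0.0324]
  0.0465 55 [ 0.5269 -0.1858  0.0475] [ 0.5318 -0.1853] [0.0576 0.055 ]
  0.041 644 [ 0.5303 -0.1884  0.044 ] [ 0.5331 -0.1863] [0.0601 0.0587]
side c
[... 628 characters left out ...]
 0.019], [0.495, -0.421, 0.019], [0.503, -0.422, 0.019], [0.537, -0.42, 0.013], [0.492, -0.421, 0.016], [0.499, -0.419, 0.013], [0.506, -0.428, 0.021], [0.519, -0.429, 0.022], [0.529, -0.427, 0.018], [0.486, -0.419, 0.012], [0.494, -0.419, 0.011], [0.504, -0.425, 0.017], [0.512, -0.429, 0.02], [0.521, -0.431, 0.021], [0.529, -0.425, 0.014], [0.501, -0.422, 0.011], [0.508, -0.428, 0.016], [0.515, -0.431, 0.019]]
  0.097 57 [ 0.5306 -0.192   0.1026] [ 0.5304 -0.193 ] [0.0199 0.0191]
  0.057 99 [ 0.53   -0.1964  0.0635] [ 0.531  -0.1931] [0.0318 0.0268]
  0.0465 30 [ 0.5282 -0.1981  0.0484] [ 0.526  -0.1995] [0.0468 0.037 ]
  0.041 204 [ 0.5297 -0.1988  0.0445] [ 0.5305 -0.1915] [0.0578 0.0556]
```

View pics/crop.png

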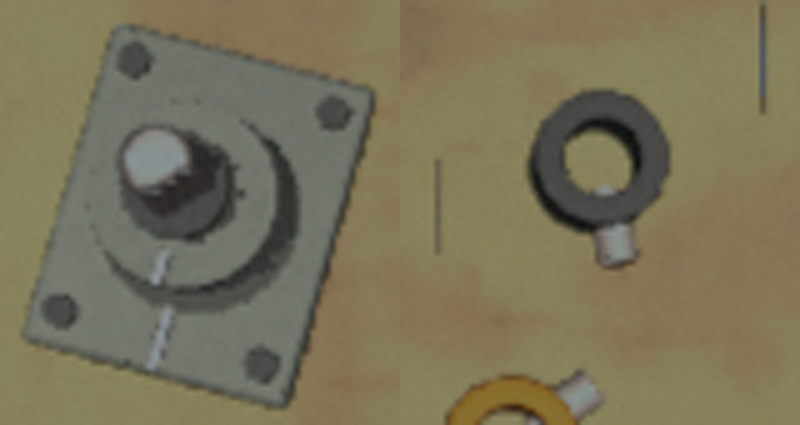

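The crop confirms it: the dark grey steel ring has its screw pointing down the image, slightly right (tip about crop (615,250)). The stand's pointer marks run from (162,265) to (155,340), down and slightly left. The spindle's flat seems to face down-right. Next I'll get the angles numerically and check obstacle heights.

```bash
python3 - <<'E'
from h import *
from scipy.optimize import minimize
for c in("top","side"):
    f=robot.grab_frame(c);W=world(f)
    m=(abs(W[...,0]-.52)<.05)&(abs(W[...,1]+.41)<.045)&(W[...,2]>.025)&(W[...,2]<.036)
    p=W[m][:,:2].astype(np.float32);print(c,"collar",cv2.minEnclosingCircle(p),np.hypot(*(p-cv2.minEnclosingCircle(p)[0]).T).min())
    m=(abs(W[...,0]-.532)<.02)&(abs(W[...,1]+.188)<.022)&(W[...,2]>.069)&(W[...,2]<.101)
    q=W[m][:,:2]; print(" wall n",len(q))
    def sd(v):
        d=q-v[:2];n=np.array([np.cos(v[2]),np.sin(v[2])]);a=d@n
        return np.abs(np.maximum(np.hypot(*d.T)-.011,a-.0075)).mean() if len(q) else 0
    c0=(.5328,-.1862) if c=="top" else (.531,-.1905)
    R=[]
    for t in range(0,360,15):
        s=minimize(sd,[*c0,np.radians(t)],method="Nelder-Mead",options=dict(initial_simplex=[[*c0,np.radians(t)],[c0[0]+.003,c0[1],np.radians(t)],[c0[0],c0[1]+.003,np.radians(t)],[*c0,np.radians(t+15)]]))
        R.append((s.fun*1000,s.x[0],s.x[1],np.degrees(s.x[2])%360))
    print(np.array(sorted(R)[:5]))
    # bases: min-area rect of plate, z~.01
    m=(abs(W[...,0]-.53)<.09)&(abs(W[...,1]+.19)<.09)&(W[...,2]>.006)&(W[...,2]<.014)
    print(" plate",cv2.minAreaRect(W[m][:,:2].astype(np.float32)))
    if c=="top":
        for x in np.arange(.2,.8,.1):
            print(x,[(round(float(y),2),round(float(W[...,2][(abs(W[...,0]-x)<.05)&(abs(W[...,1]-y)<.04)].max(initial=0)),2)) for y in np.arange(-.2,.3,.08)])
f=robot.grab_frame("top");W=world(f);P=f["pixels"].astype(int)
m=(P.min(-1)>150)&(abs(W[...,0]-.49)<.05)&(abs(W[...,1]+.17)<.04)&(W[...,2]<.06); print(W[m])
m=(P.min(-1)>130)&(abs(W[...,0]-.49)<.025)&(abs(W[...,1]+.415)<.03)&(W[...,2]>.006);print("screw",W[m].mean(0),m.sum())
E
```

```text
top collar ((0.520497739315033, -0.4061923027038574), 0.021912487223744392) 0.011583681765506488
 wall n 81
[[  0.3315   0.5329  -0.1857 214.7339]
 [  0.3315   0.5329  -0.1857 214.7399]
 [  0.3315   0.5329  -0.1857 214.7399]
 [  0.3315   0.5329  -0.1857 214.7301]
 [  0.3315   0.5329  -0.1857 214.7367]]
 plate ((0.5215802192687988, -0.21845555305480957), (0.16734464466571808, 0.11568655073642731), 71.28845977783203)
0.2 [(-0.2, 0.01), (-0.12, 0.01), (-0.04, 0.0), (0.04, 0.0), (0.12, 0.0), (0.2, 0.0), (0.28, 0.0)]
0.30000000000000004 [(-0.2, 0.03), (-0.12, 0.0), (-0.04, 0.0), (0.04, 0.0), (0.12, 0.0), (0.2, 0.0), (0.28, 0.0)]
0.4000000000000001 [(-0.2, 0.0), (-0.12, 0.01), (-0.04, 0.1), (0.04, 0.22), (0.12, 0.17), (0.2, 0.0), (0.28, 0.0)]
0.5000000000000001 [(-0.2, 0.11), (-0.12, 0.05), (-0.04, 0.07), (0.04, 0.25), (0.12, 0.15), (0.2, 0.0), (0.28, 0.0)]
0.6000000000000001 [(-0.2, 0.05), (-0.12, 0.02), (-0.04, 0.0), (0.04, 0.25), (0.12, 0.2), (0.2, 0.0), (0.28, 0.0)]
0.7000000000000002 [(-0.2, 0.01), (-0.12, 0.0), (-0.04, 0.0), (0.04, 0.27), (0.12, 0.24), (0.2, 0.0), (0.28, 0.0)]
0.8000000000000003 [(-0.2, 0.0), (-0.12, 0.0), (-0.04, 0.0), (0.04, 0.28), (0.12, 0.24), (0.2, 0.0), (0.28, 0.0)]
side collar ((0.518025279045105, -0.4101761281490326), 0.022810475900769234) 0.010689767492287536
 wall n 123
[[  0.7423   0.531   -0.1882 218.986 ]
 [  0.7423   0.531   -0.1882 218.9876]
 [  0.7423   0.531   -0.1882 218.9891]
 [  0.7423   0.531   -0.1882 218.9941]
 [  0.7423   0.531   -0.1882 218.9774]]
 plate ((0.5306850075721741, -0.1905459761619568), (0.09152395278215408, 0.10950205475091934), 76.32864379882812)
[]
screw [ 0.4947 -0.4124  0.021 ] 15
```

>>> send_rows(translation=[[0.0338, -0.013, 0], [0.0338, -0.013, 0], [0.0338, -0.013, 0], [0.0338, -0.013, 0], [0.0338, -0.013, 0], [0.0338, -0.013, 0], [0.0338, -0.013, 0], [0.0338, -0.013, 0], [0.0338, -0.013, 0], [0.0338, -0.013, 0], [0.0338, -0.013, 0], [0.0338, -0.013, 0]], spin=[0, 0, 0, 0, 0, 0, 0, 0, 0, 0, 0, 0], hand=[0.06, 0.06, 0.06, 0.06, 0.06, 0.06, 0.06, 0.06, 0.06, 0.06, 0.06, 0.06])

```text
time_s: 2.0
tcp_pos: [0.5402, -0.1894, 0.2401]
tcp_rot: [[0.919, 0.394, -0.003], [0.394, -0.919, -0.011], [-0.007, 0.009, -1.0]]
ft_force: [-0.1, -0.7, 0.9]
opening: 0.0603
```

>>> send_rows(translation=[[0, 0, 0], [0, 0, 0], [0, 0, 0], [0, 0, 0], [0, 0, 0], [0, 0, 0], [0, 0, 0], [0, 0, 0], [0, 0, 0], [0, 0, 0], [0, 0, 0], [0, 0, 0]], spin=[-7, -7, -7, -7, -7, -7, -7, -7, -7, -7, -7, -7], hand=[0.06, 0.06, 0.06, 0.06, 0.06, 0.06, 0.06, 0.06, 0.06, 0.06, 0.06, 0.06])

```text
time_s: 3.0
tcp_pos: [0.5492, -0.1728, 0.2391]
tcp_rot: [[-0.331, 0.944, 0.001], [0.944, 0.331, -0.002], [-0.002, 0.0, -1.0]]
ft_force: [-0.5, 0.6, -1.0]
opening: 0.06
```

```bash
cat >> h.py <<'E'
def go(tx,ty,tz,yaw=None):
    "remaining move in tool axes; yaw = wanted world angle of tool y, deg (mod 180)"
    s=robot.get_state();R=s["tcp_rot"];y=np.degrees(np.arctan2(R[1,1],R[0,1]))
    print("t",s["time_s"],"tcp",s["tcp_pos"],"yaw",y,"F",s["ft_force"],"M",s["moment"],"open",s["opening"],"q7",s["qpos"][6])
    print(" tool delta",R.T@(np.array([tx,ty,tz])-s["tcp_pos"]),"spin",None if yaw is None else -((yaw-y+90)%180-90),"tilt",R[:2,2])
E
python3 -c "
from h import *
go(.5334,-.186,.15,36)"
```

```text
t 3.0 tcp [ 0.5492 -0.1728  0.2391] yaw 19.32344366267122 F [-0.5109  0.5914 -0.98  ] M [ 0.0357 -0.024   0.0258] open 0.06001775863671129 q7 0.4536760507529069
 tool delta [-0.007  -0.0193  0.0891] spin -16.676556337328776 tilt [ 0.0011 -0.002 ]
```

>>> send_rows(translation=[[-0.002, -0.01, 0.02], [-0.002, -0.007, 0.02], [0, 0, 0.02], [0, 0, 0.02], [0, 0, 0], [0, 0, 0]], spin=[-6, -6, -5, 0, 0, 0], hand=[0.06, 0.06, 0.06, 0.06, 0.06, 0.06])

```text
time_s: 3.5
tcp_pos: [0.5364, -0.1847, 0.1584]
tcp_rot: [[-0.607, 0.795, 0.007], [0.795, 0.607, -0.004], [-0.007, 0.003, -1.0]]
ft_force: [0.7, 1.0, 0.8]
opening: 0.0602
```

```bash
python3 - <<'E'
from h import *
go(.5334,-.186,.085,36)
f=robot.grab_frame("side");a=cv2.resize(f["pixels"][150:270,265:385,::-1],(500,500),interpolation=cv2.INTER_CUBIC)
f=robot.grab_frame("top");b=cv2.resize(f["pixels"][165:285,165:255,::-1],(375,500),interpolation=cv2.INTER_CUBIC)[:,75:375]
cv2.imwrite("pics/hov.png",np.hstack([a,b]))
E
```

```text
t 3.5 tcp [ 0.5364 -0.1847  0.1584] yaw 37.37078652889444 F [0.6921 0.9849 0.7865] M [0.0016 0.0051 0.0673] open 0.06018831421107068 q7 0.7461344620051209
 tool delta [ 0.0013 -0.0035  0.0734] spin 1.3707865288944419 tilt [ 0.0066 -0.0036]
```

View pics/hov.png

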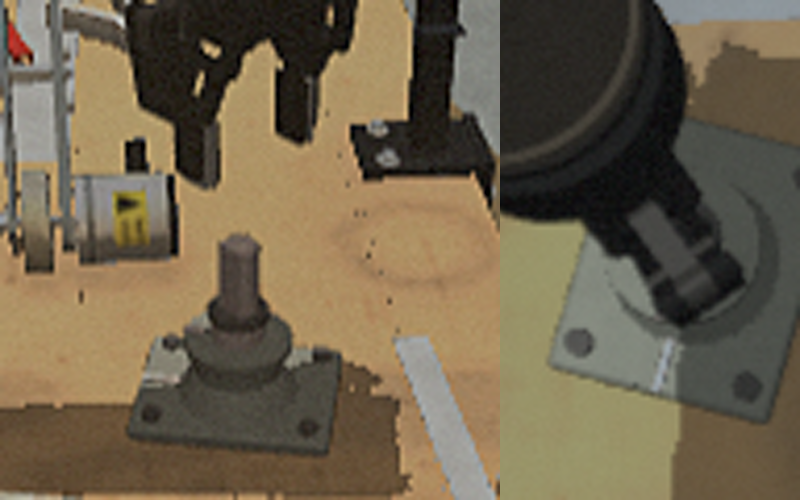

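The hover view shows the open fingers at (197,155) and (297,110), straddling the spindle top at (240,240) as planned. Descend and pinch.

>>> send_rows(translation=[[0.001, -0.003, 0.02], [0, 0, 0.02], [0, 0, 0.02], [0, 0, 0.014], [0, 0, 0.002], [0, 0, 0]], spin=[1, 0, 0, 0, 0, 0], hand=[0.06, 0.06, 0.06, 0.06, 0.06, 0.06])

```text
time_s: 4.1
tcp_pos: [0.544, -0.1877, 0.0916]
tcp_rot: [[-0.591, 0.806, 0.028], [0.806, 0.591, -0.011], [-0.026, 0.016, -1.0]]
ft_force: [0.6, 0.2, 0.3]
opening: 0.0599
```

```bash
python3 -c "
from h import *
go(.5334,-.186,.085,36)"
```

```text
t 4.1 tcp [ 0.544  -0.1877  0.0916] yaw 36.25849849891887 F [0.6229 0.1865 0.3409] M [-0.0265  0.0354  0.0556] open 0.0598790461614382 q7 0.6895356105055505
 tool delta [ 0.0078 -0.0077  0.0063] spin 0.25849849891886834 tilt [ 0.0281 -0.0115]
```

>>> send_rows(translation=[[0.004, -0.004, 0.003], [0.004, -0.004, 0.003], [0, 0, 0], [0, 0, 0]], spin=[0, 0, 0, 0], hand=[0.06, 0.06, 0.06, 0.06])

```text
time_s: 4.43
tcp_pos: [0.5354, -0.1862, 0.0897]
tcp_rot: [[-0.591, 0.806, 0.036], [0.806, 0.591, -0.014], [-0.033, 0.021, -0.999]]
ft_force: [0.5, -0.7, -0.3]
opening: 0.0601
```

```bash
python3 -c "
from h import *
go(.5334,-.186,.085,36)"
```

```text
t 4.4333 tcp [ 0.5354 -0.1862  0.0897] yaw 36.26807863104958 F [ 0.4848 -0.6768 -0.3307] M [0.027  0.0134 0.0226] open 0.06005829245999717 q7 0.6897830668878541
 tool delta [ 0.0015 -0.0015  0.0046] spin 0.2680786310495762 tilt [ 0.036  -0.0143]
```

>>> send_rows(translation=[[0, 0, 0], [0, 0, 0]], spin=[0, 0], hand=[0.06, 0.06])

```text
time_s: 4.6
tcp_pos: [0.5358, -0.1865, 0.091]
tcp_rot: [[-0.59, 0.806, 0.038], [0.806, 0.591, -0.015], [-0.035, 0.022, -0.999]]
ft_force: [0.2, 0.4, -0.0]
opening: 0.0604
```

```bash
python3 -c "
from h import *
go(.5334,-.186,.085,36);s=robot.get_state();print(s['qpos'],s['qvel'])"
```

```text
t 4.6 tcp [ 0.5358 -0.1865  0.091 ] yaw 36.25336453996993 F [ 0.2252  0.4321 -0.0106] M [0.0737 0.0194 0.0306] open 0.060374481493981405 q7 0.6899301678627591
 tool delta [ 0.0021 -0.0018  0.0059] spin 0.2533645399699367 tilt [ 0.0379 -0.0154]
[ 0.6825  0.5032 -0.5192  1.6956  0.3003  0.9798  0.6899] [ 0.0035 -0.0099 -0.0024 -0.0024 -0.0009  0.0017  0.0022]
```

>>> send_rows(translation=[[0.002, -0.002, 0.004], [0, 0, 0.002], [0, 0, 0], [0, 0, 0], [0, 0, 0], [0, 0, 0], [0, 0, 0], [0, 0, 0], [0, 0, 0], [0, 0, 0]], spin=[0, 0, 0, 0, 0, 0, 0, 0, 0, 0], hand=[0.06, 0.045, 0.03, 0.02, 0.01, 0.01, 0.01, 0.01, 0.01, 0.01])

```text
time_s: 5.43
tcp_pos: [0.5338, -0.1861, 0.0851]
tcp_rot: [[-0.592, 0.805, 0.039], [0.805, 0.593, -0.017], [-0.036, 0.021, -0.999]]
ft_force: [0.7, 0.1, 0.3]
opening: 0.0172
```

```bash
python3 - <<'E'
from h import *
go(.5334,-.186,.085,36-50.5)
f=robot.grab_frame("side");a=cv2.resize(f["pixels"][170:260,280:370,::-1],(500,500),interpolation=cv2.INTER_CUBIC)
cv2.imwrite("pics/pinch.png",a)
# plate direction from side camera, fresh, edges only
W=world(f);m=(abs(W[...,0]-.53)<.075)&(abs(W[...,1]+.19)<.07)&(W[...,2]>.006)&(W[...,2]<.014)
print(cv2.minAreaRect(W[m][:,:2].astype(np.float32)))
f=robot.grab_frame("top");W=world(f);m=(abs(W[...,0]-.53)<.075)&(abs(W[...,1]+.19)<.07)&(W[...,2]>.006)&(W[...,2]<.014)
m=cv2.morphologyEx(m.astype(np.uint8),cv2.MORPH_OPEN,np.ones((3,3)))>0
print(cv2.minAreaRect(W[m][:,:2].astype(np.float32)))
E
```

```text
t 5.4333 tcp [ 0.5338 -0.1861  0.0851] yaw 36.348596805886096 F [0.7497 0.1032 0.3166] M [-0.2336  0.3139  0.0195] open 0.01716176331946054 q7 0.6869649442183434
 tool delta [ 0.0004 -0.0003  0.0001] spin 50.848596805886096 tilt [ 0.0387 -0.0166]
((0.5303440690040588, -0.19142982363700867), (0.09154918044805527, 0.10988876968622208), 77.0739517211914)
((0.5325749516487122, -0.1860843300819397), (0.08969278633594513, 0.11010967195034027), 75.783447265625)
```

>>> send_rows(translation=[[0, 0, 0], [0, 0, 0], [0, 0, 0], [0, 0, 0], [0, 0, 0], [0, 0, 0], [0, 0, 0], [0, 0, 0], [0, 0, 0], [0, 0, 0], [0, 0, 0], [0, 0, 0]], spin=[4, 5, 5, 5, 5, 5, 5, 5, 4, 3, 0, 0], hand=[0.01, 0.01, 0.01, 0.01, 0.01, 0.01, 0.01, 0.01, 0.01, 0.01, 0.01, 0.01])

```text
time_s: 6.53
tcp_pos: [0.5339, -0.1875, 0.0852]
tcp_rot: [[0.2, 0.979, 0.036], [0.98, -0.199, -0.021], [-0.013, 0.039, -0.999]]
ft_force: [2.0, -0.6, 0.6]
opening: 0.0168
```

```bash
python3 -c "
from h import *
go(.5336,-.1876,.085,-13.6)"
```

```text
t 6.5333 tcp [ 0.5339 -0.1875  0.0852] yaw -11.512790136274235 F [ 1.9642 -0.6435  0.6056] M [-0.1865  0.8571 -0.0248] open 0.016849058685184673 q7 -0.057579980423168815
 tool delta [-0.0002 -0.0002  0.0002] spin 2.087209863725761 tilt [ 0.0356 -0.0206]
```

>>> send_rows(translation=[[0, 0, 0], [0, 0, 0], [0, 0, 0]], spin=[2.5, 0, 0], hand=[0.01, 0.01, 0.01])

```text
time_s: 6.78
tcp_pos: [0.5338, -0.1875, 0.0852]
tcp_rot: [[0.239, 0.97, 0.035], [0.971, -0.239, -0.021], [-0.012, 0.039, -0.999]]
ft_force: [2.7, -0.5, 0.7]
opening: 0.0173
```

```bash
python3 - <<'E'
from h import *
go(.5336,-.1876,.085,-13.6)
E
```

```text
t 6.7833 tcp [ 0.5338 -0.1875  0.0852] yaw -13.828870964746567 F [ 2.7189 -0.4943  0.6668] M [-0.197   0.872  -0.0526] open 0.01730464082892487 q7 -0.09375696100421378
 tool delta [-0.0001 -0.0002  0.0002] spin -0.22887096474656232 tilt [ 0.0348 -0.0205]
```

>>> send_rows(translation=[[0, 0, 0], [0, 0, 0], [0, 0, 0], [0, 0, 0], [0, 0, -0.01], [0, 0, -0.02], [0, 0, -0.02], [0, 0, -0.02], [0, 0, -0.02], [0, 0, -0.02], [0, 0, 0]], spin=[0, 0, 0, 0, 0, 0, 0, 0, 0, 0, 0], hand=[0.03, 0.05, 0.06, 0.06, 0.06, 0.06, 0.06, 0.06, 0.06, 0.06, 0.06])

```text
time_s: 7.7
tcp_pos: [0.5284, -0.1846, 0.2021]
tcp_rot: [[0.236, 0.971, 0.035], [0.972, -0.236, -0.018], [-0.009, 0.038, -0.999]]
ft_force: [1.1, -0.1, 1.3]
opening: 0.0601
```

```bash
python3 - <<'E'
from h import *
go(.5195,-.4075,.15,103.5)
E
```

```text
t 7.7 tcp [ 0.5284 -0.1846  0.2021] yaw -13.65825021033017 F [ 1.0734 -0.0819  1.2563] M [ 0.0483 -0.0137 -0.0007] open 0.06005511678041142 q7 -0.04500477921979434
 tool delta [-0.2182  0.0419  0.0557] spin 62.84174978966985 tilt [ 0.035  -0.0177]
```

>>> send_rows(translation=[[-0.02, 0.004, 0], [-0.022, 0.0042, 0], [-0.022, 0.0042, 0], [-0.022, 0.0042, 0], [-0.022, 0.0042, 0], [-0.022, 0.0042, 0], [-0.022, 0.0042, 0], [-0.022, 0.0042, 0], [-0.022, 0.0042, 0], [-0.02, 0.004, 0], [0, 0, 0]], spin=[0, 0, 0, 0, 0, 0, 0, 0, 0, 0, 0], hand=[0.08, 0.08, 0.08, 0.08, 0.08, 0.08, 0.08, 0.08, 0.08, 0.08, 0.08])

```text
time_s: 8.62
tcp_pos: [0.519, -0.4095, 0.2077]
tcp_rot: [[0.226, 0.973, 0.04], [0.974, -0.225, -0.017], [-0.008, 0.043, -0.999]]
ft_force: [-1.5, -0.4, -0.7]
opening: 0.0802
```

>>> send_rows(translation=[[0, 0, 0], [0, 0, 0], [0, 0, 0], [0, 0, 0], [0, 0, 0], [0, 0, 0], [0, 0, 0], [0, 0, 0], [0, 0, 0], [0, 0, 0], [0, 0, 0]], spin=[6, 6, 6, 6, 6, 6, 6, 6, 6, 6, 0], hand=[0.08, 0.08, 0.08, 0.08, 0.08, 0.08, 0.08, 0.08, 0.08, 0.08, 0.08])

```text
time_s: 9.53
tcp_pos: [0.5175, -0.4027, 0.2032]
tcp_rot: [[0.969, 0.243, 0.036], [0.243, -0.97, -0.005], [0.033, 0.013, -0.999]]
ft_force: [-0.1, 0.2, 0.3]
opening: 0.0798
```

```bash
python3 - <<'E'
from h import *
go(.5195,-.4075,.1,103.5)
# spindle check from the top and side cameras
f=robot.grab_frame("top");a=cv2.resize(f["pixels"][190:270,190:270,::-1],(400,400),interpolation=cv2.INTER_CUBIC)
f=robot.grab_frame("side");b=cv2.resize(f["pixels"][200:265,290:355,::-1],(400,400),interpolation=cv2.INTER_CUBIC)
cv2.imwrite("pics/turned.png",np.hstack([a,b]))
E
```

```text
t 9.5333 tcp [ 0.5175 -0.4027  0.2032] yaw -75.9249546691072 F [-0.0679  0.2034  0.2543] M [-0.0016 -0.0059  0.0279] open 0.07976734984357091 q7 -0.6901226644831537
 tool delta [-0.0027  0.0037  0.1032] spin 0.5750453308928059 tilt [ 0.0356 -0.005 ]
```

View pics/turned.png

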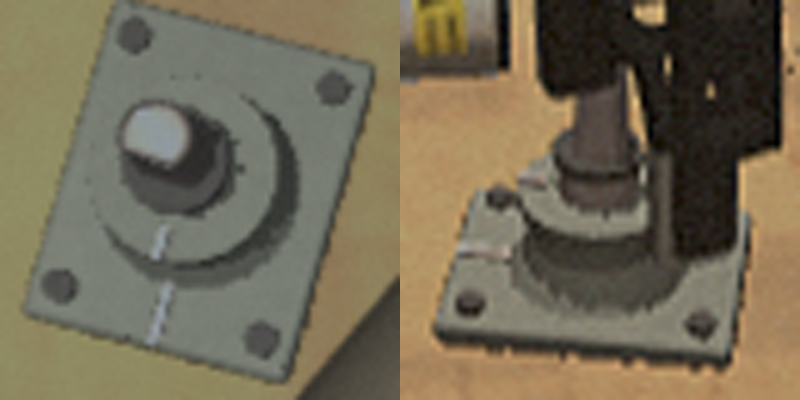

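The crop shows the flat's edge on the spindle top, from (130,158) to (178,170), square to the pointer marks at (160,240)–(155,330). The turn is good, so I'll go down to the collar.

>>> send_rows(translation=[[-0.002, 0.003, 0.015], [-0.001, 0.001, 0.018], [0, 0, 0.018], [0, 0, 0.018], [0, 0, 0.018], [0, 0, 0.018], [0, 0, 0.018], [0, 0, 0.015], [0, 0, 0], [0, 0, 0]], spin=[0, 0, 0, 0, 0, 0, 0, 0, 0, 0], hand=[0.08, 0.08, 0.08, 0.08, 0.08, 0.08, 0.08, 0.08, 0.08, 0.08])

```text
time_s: 10.47
tcp_pos: [0.5234, -0.4065, 0.0619]
tcp_rot: [[0.961, 0.274, 0.042], [0.275, -0.962, -0.005], [0.039, 0.016, -0.999]]
ft_force: [-0.4, 0.2, 0.2]
opening: 0.0801
```

```bash
python3 - <<'E'
from h import *
go(.5198,-.4072,.017,103.5)
f=robot.grab_frame("side");a=cv2.resize(f["pixels"][250:350,270:400,::-1],(650,500),interpolation=cv2.INTER_CUBIC)
cv2.imwrite("pics/col.png",a)
E
```

```text
t 10.4667 tcp [ 0.5234 -0.4065  0.0619] yaw -74.07894637257353 F [-0.3556  0.1714  0.2132] M [ 0.0344 -0.0106  0.0102] open 0.08013259112922698 q7 -0.6587665707490965
 tool delta [-0.0054 -0.0011  0.0447] spin 2.421053627426488 tilt [ 0.0421 -0.0045]
```

View pics/col.png

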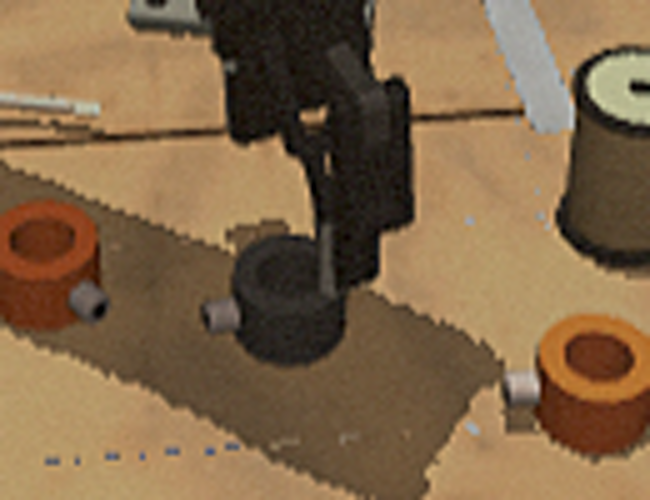

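The near finger tip at (355,280) is a few mm too far in x from the collar centre at (290,285), as the state also shows. I'll correct that on the way down.

>>> send_rows(translation=[[-0.004, -0.001, 0.008], [-0.003, 0, 0.008], [-0.001, 0, 0.008], [-0.001, 0, 0.008], [0, 0, 0.006], [0, 0, 0]], spin=[2, 0, 0, 0, 0, 0], hand=[0.08, 0.08, 0.08, 0.08, 0.08, 0.08])

```text
time_s: 11.02
tcp_pos: [0.5193, -0.4105, 0.0273]
tcp_rot: [[0.968, 0.244, 0.051], [0.245, -0.97, -0.01], [0.047, 0.023, -0.999]]
ft_force: [0.1, 0.1, -0.6]
opening: 0.0802
```

```bash
python3 - <<'E'
from h import *
go(.5198,-.4072,.017,103.5)
E
```

```text
t 11.0167 tcp [ 0.5193 -0.4105  0.0273] yaw -75.87222761156998 F [ 0.0652  0.0594 -0.604 ] M [0.1151 0.0622 0.0509] open 0.0801524886316413 q7 -0.6762415330453273
 tool delta [ 0.0008 -0.0033  0.0102] spin 0.627772388430003 tilt [ 0.0509 -0.0104]
```

>>> send_rows(translation=[[0.001, -0.003, 0.007], [0, 0, 0.005], [0, 0, 0.001], [0, 0, 0], [0, 0, 0], [0, 0, 0], [0, 0, 0], [0, 0, 0]], spin=[0, 0, 0, 0, 0, 0, 0, 0], hand=[0.08, 0.07, 0.06, 0.05, 0.04, 0.04, 0.04, 0.04])

```text
time_s: 11.68
tcp_pos: [0.5211, -0.4072, 0.0134]
tcp_rot: [[0.968, 0.246, 0.052], [0.246, -0.969, -0.011], [0.047, 0.023, -0.999]]
ft_force: [-0.4, -0.7, -0.3]
opening: 0.0427
```

```bash
python3 - <<'E'
from h import *
go(.5198,-.4072,.15,103.5)
E
```

```text
t 11.6833 tcp [ 0.5211 -0.4072  0.0134] yaw -75.7818658620728 F [-0.3633 -0.671  -0.3035] M [ 0.0443  0.032  -0.009 ] open 0.04274464047466062 q7 -0.6806572456291886
 tool delta [ 0.0052  0.0028 -0.1364] spin 0.7181341379272226 tilt [ 0.0517 -0.0108]
```

>>> send_rows(translation=[[0, 0, 0], [0, 0, -0.008], [0, 0, -0.015], [0, 0, -0.02], [0, 0, -0.02], [0, 0, -0.02], [0, 0, -0.02], [0, 0, -0.02], [0, 0, -0.01], [0, 0, 0]], spin=[0, 0, 0, 0, 0, 0, 0, 0, 0, 0], hand=[0.03, 0.03, 0.03, 0.03, 0.03, 0.03, 0.03, 0.03, 0.03, 0.03])

```text
time_s: 12.52
tcp_pos: [0.5108, -0.4033, 0.151]
tcp_rot: [[0.968, 0.246, 0.044], [0.246, -0.969, -0.004], [0.041, 0.015, -0.999]]
ft_force: [0.1, -0.4, -2.1]
opening: 0.0429
```

```bash
python3 - <<'E'
from h import *
go(.5322,-.1872,.15,76.4)
E
```

```text
t 12.5167 tcp [ 0.5108 -0.4033  0.151 ] yaw -75.76521433592279 F [ 0.1176 -0.4227 -2.0762] M [-0.0379  0.063   0.0422] open 0.04287790786766982 q7 -0.675916079513357
 tool delta [ 0.0739 -0.2042  0.001 ] spin 27.834785664077202 tilt [ 0.0437 -0.0044]
```

>>> send_rows(translation=[[0.007, -0.02, -0.001], [0.0074, -0.0204, 0], [0.0074, -0.0204, 0], [0.0074, -0.0204, 0], [0.0074, -0.0204, 0], [0.0074, -0.0204, 0], [0.0074, -0.0204, 0], [0.0074, -0.0204, 0], [0.007, -0.02, 0], [0.004, -0.012, 0], [0, 0, 0]], spin=[0, 0, 0, 0, 0, 0, 0, 0, 0, 0, 0], hand=[0.03, 0.03, 0.03, 0.03, 0.03, 0.03, 0.03, 0.03, 0.03, 0.03, 0.03])

```text
time_s: 13.43
tcp_pos: [0.5234, -0.188, 0.1396]
tcp_rot: [[0.97, 0.241, 0.026], [0.241, -0.971, 0.001], [0.025, 0.006, -1.0]]
ft_force: [-0.5, 0.9, -1.8]
opening: 0.0426
```

>>> send_rows(translation=[[0, 0, 0], [0, 0, 0], [0, 0, 0], [0, 0, 0], [0, 0, 0], [0, 0, 0], [0, 0, 0]], spin=[5, 5, 5, 5, 5, 1.5, 0], hand=[0.03, 0.03, 0.03, 0.03, 0.03, 0.03, 0.03])

```text
time_s: 14.02
tcp_pos: [0.5184, -0.1923, 0.133]
tcp_rot: [[0.97, -0.242, 0.015], [-0.242, -0.97, -0.0], [0.014, -0.003, -1.0]]
ft_force: [-1.2, -0.5, -2.4]
opening: 0.0428
```

```bash
python3 - <<'E'
from h import *
go(.5322,-.1872,.13,76.4)
E
```

```text
t 14.0167 tcp [ 0.5184 -0.1923  0.133 ] yaw -103.97921207042126 F [-1.184  -0.4516 -2.4287] M [0.0677 0.0297 0.0039] open 0.04283529268467056 q7 -1.4859113213730917
 tool delta [ 0.0121 -0.0082  0.0032] spin -0.3792120704212607 tilt [ 0.0146 -0.0002]
```

>>> send_rows(translation=[[0.004, -0.003, -0.003], [0.004, -0.003, -0.003], [0.004, -0.002, 0], [0, 0, 0]], spin=[0, 0, 0, 0], hand=[0.03, 0.03, 0.03, 0.03])

```text
time_s: 14.35
tcp_pos: [0.5319, -0.1896, 0.1383]
tcp_rot: [[0.97, -0.243, 0.012], [-0.243, -0.97, -0.001], [0.012, -0.002, -1.0]]
ft_force: [0.6, 0.6, -2.2]
opening: 0.0425
```

```bash
python3 - <<'E'
from h import *
go(.5322,-.1872,.13,76.4)
f=robot.grab_frame("side");a=cv2.resize(f["pixels"][160:260,275:375,::-1],(500,500),interpolation=cv2.INTER_CUBIC)
f=robot.grab_frame("top");b=cv2.resize(f["pixels"][180:260,185:245,::-1],(300,400),interpolation=cv2.INTER_CUBIC)
cv2.imwrite("pics/over.png",np.hstack([a,np.pad(b,((0,100),(0,0),(0,0)))]))
E
```

```text
t 14.35 tcp [ 0.5319 -0.1896  0.1383] yaw -104.04567891912654 F [ 0.5574  0.6043 -2.1666] M [ 0.0205 -0.0197  0.0088] open 0.0424779574801453 q7 -1.50172767249129
 tool delta [-0.0004 -0.0024  0.0083] spin -0.4456789191265216 tilt [ 0.0123 -0.0008]
```

View pics/over.png

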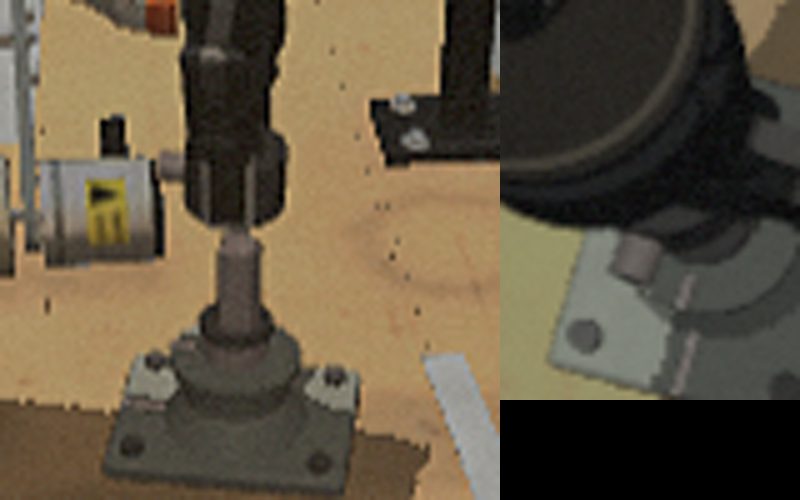

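Side view: the collar (columns 183–287) is over the spindle (217–262), and the screw is at (172,165) on the pointer side. Top view: the screw is at (635,258). I'll quantify the offset and screw angle.

```bash
python3 - <<'E'
from h import *
f=robot.grab_frame("side");W=world(f);K,R,t=f["K"],f["R"],f["t"]
C=-R.T@t
def ray(f,u,v,z):
    d=f["R"].T@np.linalg.inv(f["K"])@[u,v,1];C=-f["R"].T@f["t"];return C+d*(z-C[2])/d[2]
m=(abs(W[...,0]-.53)<.06)&(abs(W[...,1]+.19)<.06)
for v in range(188,232,2):
    u=np.where(m[v]&(np.arange(640)>300)&(np.arange(640)<345))[0]
    if len(u): print(v,u.min(),u.max(),W[v,(u.min()+u.max())//2],W[v,u.min()],W[v,u.max()])
def pr(X): c=R@X+t;c=K@c;return c[:2]/c[2]
for X in((.5322,-.1872,.14),(.5322,-.1872,.105),(.5322,-.1872,.085)):print(X,pr(np.array(X)))
f=robot.grab_frame("top");W=world(f);P=f["pixels"].astype(int)
sub=(W[...,2]>.125)&(W[...,2]<.16)&(abs(W[...,0]-.50)<.03)&(abs(W[...,1]+.18)<.03)&(P.min(-1)>95)
print(sub.sum(),W[sub].mean(0),W[sub].min(0),W[sub].max(0))
v,u=np.where(sub);print(u.mean(),v.mean())
E
```

```text
188 312 331 [ 0.5227 -0.2418  0.1856] [ 0.5049 -0.2413  0.1863] [ 0.5501 -0.1871  0.1531]
190 312 331 [ 0.5227 -0.2426  0.1815] [ 0.5051 -0.2379  0.1798] [ 0.5488 -0.1975  0.1543]
192 306 331 [ 0.5168 -0.2419  0.1769] [ 0.4967 -0.1866  0.1459] [ 0.5486 -0.1996  0.1507]
194 306 331 [ 0.5185 -0.2252  0.1624] [ 0.4966 -0.1873  0.1414] [ 0.5488 -0.1988  0.1453]
196 307 331 [ 0.5209 -0.222   0.1557] [ 0.4985 -0.1889  0.1373] [ 0.5486 -0.2011  0.1418]
198 311 331 [ 0.5246 -0.2258  0.153 ] [ 0.5066 -0.1948  0.1355] [ 0.5496 -0.1948  0.133 ]
200 311 331 [ 0.5245 -0.2272  0.1491] [ 0.5067 -0.1926  0.1292] [ 0.5494 -0.1971  0.1295]
202 312 330 [ 0.5247 -0.2256  0.1433] [ 0.5085 -0.1974  0.127 ] [ 0.5465 -0.2031  0.1283]
204 314 328 [ 0.5249 -0.224   0.1374] [ 0.5122 -0.2031  0.1253] [ 0.5419 -0.206   0.1253]
206 319 324 [ 0.5255 -0.2193  0.1296] [ 0.5214 -0.2177  0.1288] [ 0.5317 -0.22    0.1297]
208 319 326 [ 0.5313 -0.187   0.1039] [ 0.5251 -0.1831  0.1019] [ 0.54   -0.1879  0.104 ]
210 319 326 [ 0.5304 -0.1949  0.1039] [ 0.5237 -0.1962  0.1051] [ 0.5396 -0.1921  0.1015]
212 318 326 [ 0.53  
[... 405 characters left out ...]
 0.5396 -0.1951  0.0772]
222 316 328 [ 0.5302 -0.1996  0.0755] [ 0.5187 -0.1808  0.0635] [ 0.5458 -0.1823  0.0628]
224 315 329 [ 0.5302 -0.1996  0.0701] [ 0.5156 -0.1893  0.0641] [ 0.5469 -0.1915  0.0635]
226 312 331 [ 0.5282 -0.1976  0.0635] [ 0.5103 -0.1715  0.0467] [ 0.5542 -0.1731  0.0449]
228 309 333 [ 0.5275 -0.2049  0.0632] [ 0.5025 -0.1832  0.0498] [ 0.5576 -0.1821  0.0454]
230 305 342 [ 0.5323 -0.2021  0.0555] [ 0.4962 -0.1383  0.0131] [ 0.5873 -0.1321  0.0027]
(0.5322, -0.1872, 0.14) [322.5749 193.7691]
(0.5322, -0.1872, 0.105) [322.4289 207.6268]
(0.5322, -0.1872, 0.085) [322.3483 215.2729]
5 [ 0.5033 -0.1812  0.1454] [ 0.5003 -0.1832  0.1445] [ 0.5063 -0.1797  0.1467]
211.4 232.0
```

Collar sits about 2 mm short in x, and the screw angle is 166°, which matches the pointer. Correct and start lowering.

>>> send_rows(translation=[[0.001, -0.002, 0.004], [0.0008, 0, 0.005], [0, 0, 0.003], [0, 0, 0]], spin=[0, 0, 0, 0], hand=[0.03, 0.03, 0.03, 0.03])

```text
time_s: 14.88
tcp_pos: [0.5324, -0.1884, 0.1248]
tcp_rot: [[0.97, -0.244, 0.01], [-0.244, -0.97, -0.001], [0.01, -0.001, -1.0]]
ft_force: [-0.2, 0.2, -2.6]
opening: 0.0428
```

```bash
python3 - <<'E'
from h import *
go(.5338,-.1876,.11,76.4)
E
```

```text
t 14.8833 tcp [ 0.5324 -0.1884  0.1248] yaw -104.10109718904143 F [-0.1654  0.2189 -2.6469] M [ 0.0317  0.031  -0.0014] open 0.042847321956011764 q7 -1.5060693003932268
 tool delta [ 0.0011 -0.0011  0.0148] spin -0.5010971890414453 tilt [ 0.0099 -0.001 ]
```

>>> send_rows(translation=[[0.0013, -0.001, 0.003], [0.0003, 0, 0.004], [0, 0, 0.004], [0, 0, 0.003]], spin=[0, 0, 0, 0], hand=[0.03, 0.03, 0.03, 0.03])

```text
time_s: 15.22
tcp_pos: [0.5345, -0.1878, 0.1095]
tcp_rot: [[0.97, -0.244, 0.01], [-0.244, -0.97, -0.001], [0.01, -0.001, -1.0]]
ft_force: [0.2, -0.2, -2.5]
opening: 0.0423
```

```bash
python3 - <<'E'
from h import *
go(.5340,-.1877,.1,76.4)
E
```

```text
t 15.2167 tcp [ 0.5345 -0.1878  0.1095] yaw -104.09953238463928 F [ 0.197  -0.167  -2.4799] M [ 0.0069 -0.0183  0.0479] open 0.0422929621367237 q7 -1.5085031158565239
 tool delta [-0.0006  0.0001  0.0095] spin -0.49953238463928074 tilt [ 0.0101 -0.0011]
```

>>> send_rows(translation=[[-0.0003, 0, 0.004], [0, 0, 0.004], [0, 0, 0.004], [0, 0, 0.003]], spin=[-0.4, 0, 0, 0], hand=[0.03, 0.03, 0.03, 0.03])

```text
time_s: 15.55
tcp_pos: [0.5341, -0.1878, 0.0926]
tcp_rot: [[0.972, -0.236, 0.009], [-0.236, -0.972, -0.001], [0.009, -0.001, -1.0]]
ft_force: [-0.3, 0.2, -2.5]
opening: 0.0429
```

```bash
python3 - <<'E'
from h import *
go(.5338,-.1876,.078,76.4)
E
```

```text
t 15.55 tcp [ 0.5341 -0.1878  0.0926] yaw -103.66314111862313 F [-0.2874  0.2055 -2.5083] M [-0.011   0.0174  0.0109] open 0.04289388983323173 q7 -1.5016292323012093
 tool delta [-0.0004 -0.0001  0.0146] spin -0.0631411186231503 tilt [ 0.0094 -0.001 ]
```

>>> send_rows(translation=[[-0.0003, 0, 0.004], [0, 0, 0.004], [0, 0, 0.004], [0, 0, 0.003], [0, 0, 0.003]], spin=[0, 0, 0, 0, 0], hand=[0.03, 0.03, 0.03, 0.03, 0.03])

```text
time_s: 15.97
tcp_pos: [0.5339, -0.1878, 0.0734]
tcp_rot: [[0.972, -0.236, 0.009], [-0.236, -0.972, -0.001], [0.009, -0.001, -1.0]]
ft_force: [-2.2, 1.2, 4.6]
opening: 0.0426
```

```bash
python3 - <<'E'
from h import *
go(.5338,-.1876,.0714,76.4)
E
```

```text
t 15.9667 tcp [ 0.5339 -0.1878  0.0734] yaw -103.67576612547022 F [-2.2431  1.1924  4.6492] M [0.1409 0.4371 0.0091] open 0.04257176826291513 q7 -1.501940807998791
 tool delta [-0.0002 -0.0001  0.002 ] spin -0.07576612547023842 tilt [ 0.0093 -0.001 ]
```

>>> send_rows(translation=[[0, 0, 0.003], [0, 0, 0.003], [0, 0, 0.004], [0, 0, 0.004]], spin=[0, 0, 0, 0], hand=[0.03, 0.03, 0.03, 0.03])

```text
time_s: 16.3
tcp_pos: [0.534, -0.1878, 0.0713]
tcp_rot: [[0.972, -0.237, 0.01], [-0.237, -0.972, -0.001], [0.01, -0.001, -1.0]]
ft_force: [-9.0, 2.5, 22.4]
opening: 0.0426
```

```bash
python3 - <<'E'
from h import *
go(.5338,-.1876,.0714,76.4)
E
```

```text
t 16.3 tcp [ 0.534  -0.1878  0.0713] yaw -103.6837534119933 F [-9.0396  2.5199 22.4002] M [ 0.4757  1.9991 -0.0356] open 0.04262019316457274 q7 -1.502345461891063
 tool delta [-0.0003 -0.0002 -0.0001] spin -0.08375341199331388 tilt [ 0.0097 -0.0013]
```

>>> send_rows(translation=[[-0.001, 0, 0.005], [-0.001, 0, 0.006], [-0.001, 0, 0.006]], spin=[0, 0, 0], hand=[0.03, 0.03, 0.03])

```text
time_s: 16.55
tcp_pos: [0.534, -0.1878, 0.0711]
tcp_rot: [[0.971, -0.237, 0.018], [-0.236, -0.972, -0.004], [0.018, -0.0, -1.0]]
ft_force: [-12.3, 4.7, 31.4]
opening: 0.0429
```

```bash
python3 - <<'E'
from h import *
go(.5338,-.1876,.0714,76.4)
f=robot.grab_frame("side");a=cv2.resize(f["pixels"][185:255,285:360,::-1],(535,500),interpolation=cv2.INTER_CUBIC)
W=world(f)
f=robot.grab_frame("top");b=cv2.resize(f["pixels"][200:260,190:240,::-1],(260,312),interpolation=cv2.INTER_CUBIC)
cv2.imwrite("pics/fin.png",np.hstack([a,np.pad(b,((0,188),(0,0),(0,0)))]))
go(.5338,-.1876,.0714,76.4)
E
```

```text
t 16.55 tcp [ 0.534  -0.1878  0.0711] yaw -103.68037845202699 F [-12.3322   4.6896  31.4098] M [ 0.6474  2.411  -0.042 ] open 0.04285858834614286 q7 -1.5024200049994425
 tool delta [-0.0002 -0.0002 -0.0003] spin -0.08037845202699145 tilt [ 0.0176 -0.0038]
t 16.65 tcp [ 0.5339 -0.1877  0.0711] yaw -103.67805332892407 F [-11.8966   4.6597  29.6357] M [0.5692 2.3055 0.0075] open 0.0429168642721884 q7 -1.5024429095790743
 tool delta [-0.0001 -0.0001 -0.0003] spin -0.07805332892405659 tilt [ 0.0178 -0.0038]
```

View pics/fin.png

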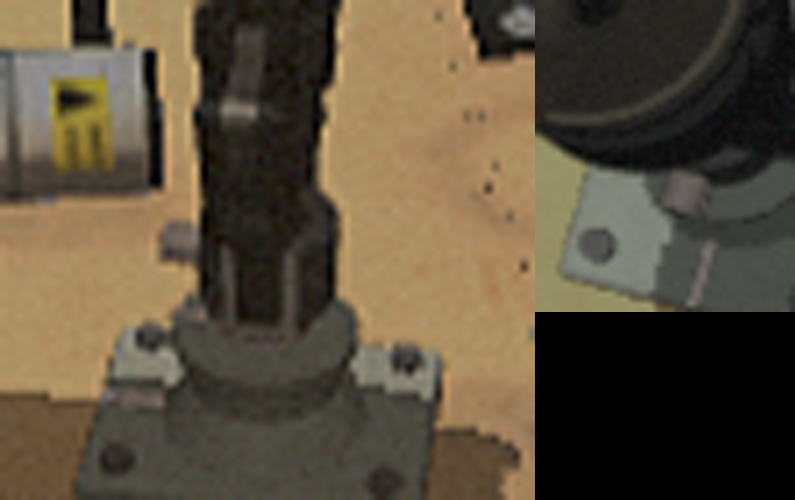

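The final view shows the screw at (178,243) standing out over the pointer rib at (188,310). The collar is down on the cup between the fingers. The height has stopped changing while the push rose from 22 to 31 N, so the cup is on its stop. Handing in.

```bash
python3 - <<'E'
from h import *
go(.5338,-.1876,.0714,76.4)
print(robot.sign_off())
E
```

```text
t 16.65 tcp [ 0.5339 -0.1877  0.0711] yaw -103.67805332892407 F [-11.8966   4.6597  29.6357] M [0.5692 2.3055 0.0075] open 0.0429168642721884 q7 -1.5024429095790743
 tool delta [-0.0001 -0.0001 -0.0003] spin -0.07805332892405659 tilt [ 0.0178 -0.0038]
the job is handed in; nothing more can be done
None
```

I handed the job in at 16.65 s with the grey collar held down between the fingers. The screw is out over the pointer. No verdict was reported.

- **Spindle:** I pinched it on its flat and turned it about 50°. The picture afterwards showed the flat square to the pointer, which lies at about 166° in the world frame.
- **Collar:** I took the grey one, not the orange look-alikes. It passed over the spindle without resistance, with the screw at about 166°.
- **Press:** The tool stopped at z = 0.0711, against 0.0714 expected with the cup on its stop. The height barely changed as the push rose from 22 to 31 N, and it was still about 30 N at hand-in.
- **Bystanders:** The spool and screwdriver were not approached or touched.

**Not ideal:** a sideways force of about 12 N remained at the end. It comes from a slight tilt built up during the moves; I estimate the collar leans up to about 2°, but I did not measure that or the cup's travel directly. The measured pinch opening was about 17 mm against 18.5 mm expected. The collar reading was also about 1.3 mm low (42.7 against 44 mm), so I took it as a gauge offset.

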